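# Bleed down the tappets in order

### The job

Bleed the oil-filled tappets of the cylinder head on the worktable: with the fingertips press the red-topped tappet down lightly, then the yellow one, then the blue one, each at least half way (6 mm) into its travel, where it stays. Keep each press under 20 N, leave the green tappet standing, and do not pull any tappet up or disturb the piston, spring and bearing beside the head.

Things in the scene. Friction and masses are not known exactly. Their poses are not given: they have to be found in the camera images.
- head: aluminium cylinder head with cooling fins, fixed to the table, 120 x 130 mm, flat top deck 62 mm above the table (four small screw heads stand 4 mm above the deck). Origin: centre of its underside; z up. Four round steel tappets stand on the deck at the corners of a 66 mm square centred on the head (33 mm either way from its centre along its x and y); which colour stands at which corner varies. A low round exhaust port sticks out 6 mm on its -x side
- red_top (a point): centre of the flat top of the red-topped tappet: a vertical steel plunger 30 mm in diameter with a red painted top, standing 20 to 22 mm above the deck at the start; nothing else is within 45 mm of its axis above deck height, except its own 5 mm high collar and 4 mm screw heads. The point moves down with the tappet
- red_tappet (a joint): how far the red tappet is pressed down, m: starts at 0 to 0.002, half way at 0.006, hard stop at 0.012; negative if pulled up. It is stiff (gives way at about 3.5 N, rising steadily to about 6.5 N at the stop) and stays where it is left
- red_holder: the red tappet with its steel collar (41 mm across, 5 mm high), fixed on the deck. Origin: on the tappet's axis at deck height; z up
- yellow_top (a point): centre of the flat top of the yellow-topped tappet: a vertical steel plunger 30 mm in diameter with a yellow painted top, standing 20 to 22 mm above the deck at the start; nothing else is within 45 mm of its axis above deck height, except its own 5 mm high collar and 4 mm screw heads. The point moves down with the tappet
- yellow_tappet (a joint): how far the yellow tappet is pressed down, m: starts at 0 to 0.002, half way at 0.006, hard stop at 0.012; negative if pulled up. It is stiff (gives way at about 3.5 N, rising steadily to about 6.5 N at the stop) and stays where it is left
- yellow_holder: the yellow tappet with its steel collar (41 mm across, 5 mm high), fixed on the deck. Origin: on the tappet's axis at deck height; z up
- blue_top (a point): centre of the flat top of the blue-topped tappet: a vertical steel plunger 30 mm in diameter with a blue painted top, standing 20 to 22 mm above the deck at the start; nothing else is within 45 mm of its axis above deck height, except its own 5 mm high collar and 4 mm screw heads. The point moves down with the tappet
- blue_tappet (a joint): how far the blue tappet is pressed down, m: starts at 0 to 0.002, half way at 0.006, hard stop at 0.012; negative if pulled up. It is stiff (gives way at about 3.5 N, rising steadily to about 6.5 N at the stop) and stays where it is left
- blue_holder: the blue tappet with its steel collar (41 mm across, 5 mm high), fixed on the deck. Origin: on the tappet's axis at deck height; z up
- green_top (a point): centre of the flat top of the green-topped tappet: a vertical steel plunger 30 mm in diameter with a green painted top, standing 20 to 22 mm above the deck at the start; nothing else is within 45 mm of its axis above deck height, except its own 5 mm high collar and 4 mm screw heads. The point moves down with the tappet
- green_tappet (a joint): how far the green tappet is pressed down, m: starts at 0 to 0.002, half way at 0.006, hard stop at 0.012; negative if pulled up. It is stiff (gives way at about 3.5 N, rising steadily to about 6.5 N at the stop) and stays where it is left
- green_holder: the green tappet with its steel collar (41 mm across, 5 mm high), fixed on the deck. Origin: on the tappet's axis at deck height; z up
- piston: loose bystander: aluminium piston with dark crown, 66 mm in diameter, 57 mm high, standing beside the head; origin at the centre of its underside
- spring: loose bystander: steel coil valve spring, 30 mm in diameter, 42 mm high, standing beside the head; origin at the centre of its underside
- bearing: loose bystander: ball bearing, 62 mm in diameter, 16 mm high, lying flat beside the head; origin at the centre of its underside

How it is judged:
By the outcome, as a careful person would: the job done as asked, in the order asked, and still so for the second after the job is handed in, with the robot touching nothing.
It also fails if it takes over 38 s, if anything falls off the work surface, if the arm or the gripper's body presses on something with over 40 N, if the wrist force passes 120 N, or if a joint passes its speed limit or range.

### The arm

A 6-joint arm with a two-finger parallel gripper is mounted at the origin on a cart in front of the work surface, level with it; the furniture and walls round the work are solid. World frame = base frame: x ahead of the robot, y to its left, z up, the work surface at z = 0. Lengths are in m, angles in rad, forces in N, time in s.
With the tool pointing down it reaches from about 0.325 to 0.9 m from the base axis. Payload 6.1 kg.
Tool frame: the origin (TCP) lies at the very end of the fingers, on their centre line; the grasp point (between the pads) lies 19 mm behind it; z points along the fingers, y is the line along which they close (so a half turn about z gives the same grasp; the last joint's range is limited). The gripper opens to 87 mm and grips with 3 to 60 N. Pads are 19 mm wide; open, the fingers measure 117 mm over their backs; the gripper's body (75 mm by 190 mm) begins 51 mm behind the grasp point.
Start: joints at [-1.432, 0.22, 1.526, -0, 1.395, -0.126], TCP at [0.164, -0.603, 0.186] pointing down, gripper open.
Joint ranges: [-2.98, 2.98], [-0.91, 2.08], [0.09, 2.57], [-1.24, 4.39], [0.2, 2.65], [-2.68, 2.68]. Speed limits (rad/s): [2.57, 2.57, 3.01, 3.14, 3.14, 3.14].

### API

Orientations are given as [roll, pitch, yaw] about the fixed x, y, z axes, in that order (R = Rz(yaw) Ry(pitch) Rx(roll)).
In Python, from bench import telemetry, vision, workorder, finder gives the robot as it stands.
- The arm moves only by the tool apply_moves, never from a script. Its argument "series" is one flat list of numbers, 7 for each row, row after row: the shift along the tool's x, y, z as a fraction of full scale, then the turn, a rotation vector about the tool's x, y, z as a fraction of full scale, then the opening, from 0 (shut) to 1 (fully open). In form: [dx, dy, dz, wx, wy, wz, hand, dx, dy, dz, wx, wy, wz, hand, ...]. A call has 1 to 5 rows; each row shifts and turns the commanded pose from where the row before left it, along the tool's axes as they then stand; what a row does not reach is not made up. Full scale, the value 1, is 0.25 m for a shift and 180 degrees for a turn. A row lasts 1/10 s, in which the tool goes at most 50 mm and 8.59 degrees, less where a joint would pass 70% of its speed; a pose out of reach is approached as far as the arm can. A call with a number of a shift or a turn outside -1 to 1 is refused whole. A call with a gripper value outside its range is refused whole. The fingers move at their own pace and stop on an object; the grip force is fixed at half the most. Time passes only in rows, so rows that do not move let the fingers close. It gives the time, the measured TCP pose, the force, the opening and the grip force at its end, in the units of the state.
- telemetry.observe(): the state, without advancing time (a new reading comes with each control period).
- vision.snapshot(name): name is "scene" or "top" or "wrist"; returns a dict with "frame" (384x512x3 uint8, blue, green, red), "mtx" (3x3 intrinsics, pixels), "dist_coeffs" ([k1, k2, p1, p2, k3] as OpenCV has them; the pictures are not rectified), "R" (3x3) and "t" (3): a world point X has camera coordinates R X + t. Camera axes: x right, y down, z forward; pixel columns grow to the right and rows downward; lengths in m; the calibration is good to about 2 mm. A picture is of the moment at which its call begins. There is no depth.
- workorder.close_job(): hands the job in; it is judged then, once.
Trained networks look in a picture, given as the dict that the camera call returned (one of the last four; its "shot" number tells which), for a name from the list of things; names that differ only in an ending like _2 or _b are one class to them, and where a whole thing is asked for, a point or a joint stands for the part that bears it (a point fixed in the world has none). Each returns a list of dicts, best first, with "score" (0 to 1); they miss things now and then, are a little off and sometimes report something else, mostly with a low value. They report only what shows in the picture. A call takes as long as a camera call.
- finder.spot_in(query, picture): "centre" ([x, y, z] in m, in world coordinates, good to about 4 mm: the middle of the surface that is visible of it).
- finder.tip_of(query, picture): "centre" ([x, y, z] in m, in world coordinates, good to about 4 mm: a listed point, or the origin of a listed thing).
The state is a dict: "time_s": time; "joint_positions": joint angles; "qvel": joint speeds; "effort": joint torques, N m; "position": TCP position; "tool_rot": TCP orientation; "force": force on the tool from outside, world axes, zero at the start; "ft_torque": the same for the moment, N m; "gripper_width": finger opening in m; "grasp_force": force on a finger pad.
Only numpy, scipy, OpenCV 4.12 (cv2) and the standard library are available. Lean on these libraries where they do the work, as an engineer would, in place of code of your own. Each camera call takes 0.05 s, during which the arm holds its last target. There are 200 camera calls.

## Working session

There is one attempt and no reset: what is moved stays moved. The work goes in short steps, Python scripts to look and compute and a tool call to move; the robot and the scene stay as the last step left them, time stands still between calls to the robot, and variables do not carry over. Pictures are saved under pics/ and viewed, at most 10 in all, crops included, and the job is handed in when it is done.

Besides the shell and the picture viewer there is one more tool, called after ">>>" as name(argument=value, ...) on one line, values as JSON. apply_moves: Moves the arm, as the interface text tells. Its arguments: {"type":"object","properties":{"series":{"type":"array","items":{"type":"number"}}},"required":["series"]}

```bash
mkdir -p pics; cat > h.py <<'E'
import numpy as np, cv2
from bench import telemetry, vision, workorder, finder
E
python3 - <<'E'
from h import *
s=telemetry.observe(); print({k:np.round(v,3).tolist() for k,v in s.items()})
ims=[]
for c in ("scene","top"):
    p=vision.snapshot(c); ims.append(p["frame"])
    for n in ("red_top","yellow_top","blue_top","green_top","head","piston","spring","bearing"):
        r=finder.tip_of(n,p)[:2]
        print(c,n,[(np.round(d["centre"],3).tolist(),round(d["score"],2)) for d in r])
a=np.hstack(ims); cv2.imwrite("pics/a.png",cv2.resize(a,(800,300)))
print(telemetry.observe()["time_s"])
E
```

```text
{'time_s': 0.0, 'joint_positions': [-1.432, 0.221, 1.528, -0.0, 1.395, -0.126], 'qvel': [0.001, 0.0, 0.0, -0.001, -0.001, 0.0], 'effort': [0.002, -49.461, -38.737, 0.07, 0.057, -0.0], 'position': [0.163, -0.603, 0.185], 'tool_rot': [-3.14, -0.0, 0.265], 'force': [-0.842, -0.294, -0.237], 'ft_torque': [-0.005, 0.036, -0.009], 'grasp_force': 0.0, 'gripper_width': 0.087}
scene red_top [([0.408, 0.338, 0.083], 0.65)]
scene yellow_top [([0.464, 0.302, 0.087], 0.79)]
scene blue_top [([0.443, 0.393, 0.084], 0.8), ([0.464, 0.304, 0.084], 0.41)]
scene green_top [([0.498, 0.356, 0.08], 0.5)]
scene head [([0.453, 0.342, -0.001], 0.6)]
scene piston [([0.528, 0.454, 0.001], 0.88)]
scene spring [([0.399, 0.443, -0.0], 0.57), ([0.473, 0.14, 0.0], 0.22)]
scene bearing [([0.474, 0.135, -0.001], 0.56)]
top red_top [([0.411, 0.336, 0.084], 0.59)]
top yellow_top [([0.46, 0.303, 0.083], 0.62)]
top blue_top [([0.498, 0.354, 0.062], 0.34)]
top green_top [([0.503, 0.356, 0.083], 0.41)]
top head [([0.456, 0.348, -0.003], 0.78), ([0.445, 0.392, 0.065], 0.57)]
top piston [([0.522, 0.453, -0.001], 0.82), ([0.457, 0.302, 0.064], 0.47)]
top spring [([0.394, 0.441, 0.002], 0.6)]
top bearing [([0.478, 0.138, -0.002], 0.69), ([0.526, 0.451, -0.004], 0.22)]
0.9
```

View pics/a.png

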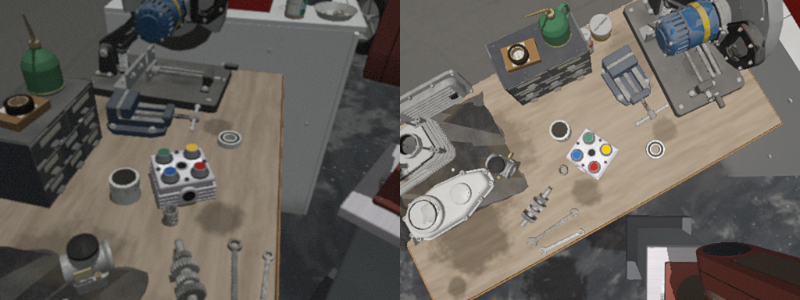

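The picture shows the head with red at the near side (scene ≈(201,167), top ≈(594,167)), yellow on the right, blue on the left and green at the far side. This matches the networks' positions. I'll approach with the fingers shut, going by way of (0.45, -0.2).

>>> apply_moves(series=[0.153, -0.125, 0, 0, 0, 0, 0, 0.153, -0.125, 0, 0, 0, 0, 0, 0.153, -0.125, 0, 0, 0, 0, 0, 0.153, -0.125, 0, 0, 0, 0, 0, 0.153, -0.125, 0, 0, 0, 0, 0])

```text
time_s: 1.4
position: [0.3081, -0.4008, 0.1864]
tool_rot: [3.141, -0.0, 0.264]
force: [0.1, 0.7, 0.7]
gripper_width: 0.0551
grasp_force: 0.0
```

>>> apply_moves(series=[0.153, -0.125, 0, 0, 0, 0, 0, 0.153, -0.125, 0, 0, 0, 0, 0, 0.153, -0.125, 0, 0, 0, 0, 0, 0.153, -0.125, 0, 0, 0, 0, 0, 0.153, -0.125, 0, 0, 0, 0, 0])

```text
time_s: 1.9
position: [0.452, -0.1998, 0.1867]
tool_rot: [3.141, -0.001, 0.265]
force: [0.8, -1.0, -0.1]
gripper_width: 0.015
grasp_force: 0.0
```

>>> apply_moves(series=[0.039, -0.176, 0, 0, 0, 0, 0, 0.039, -0.176, 0, 0, 0, 0, 0, 0.039, -0.176, 0, 0, 0, 0, 0, 0.039, -0.176, 0, 0, 0, 0, 0, 0.039, -0.176, 0, 0, 0, 0, 0])

```text
time_s: 2.4
position: [0.4402, 0.0253, 0.1866]
tool_rot: [3.141, -0.001, 0.265]
force: [1.3, -0.2, 0.4]
gripper_width: 0.0008
grasp_force: 0.0
```

>>> apply_moves(series=[0.039, -0.176, 0, 0, 0, 0, 0, 0.039, -0.176, 0, 0, 0, 0, 0, 0.039, -0.176, 0, 0, 0, 0, 0, 0.039, -0.176, 0, 0, 0, 0, 0, 0.039, -0.176, 0, 0, 0, 0, 0])

```text
time_s: 2.9
position: [0.4296, 0.2507, 0.1866]
tool_rot: [3.142, -0.001, 0.265]
force: [0.6, -0.4, 0.2]
gripper_width: 0.0003
grasp_force: 0.0
```

```bash
cat > px.py <<'E'
from h import *
def ray(p,uv,z):
    x=cv2.undistortPoints(np.array([[uv]],float),p["mtx"],np.array(p["dist_coeffs"]))[0,0]
    R=np.array(p["R"]);d=R.T@[x[0],x[1],1];c=-R.T@np.array(p["t"])
    return c+d*(z-c[2])/d[2]
def blobs(p):
    hsv=cv2.cvtColor(p["frame"],cv2.COLOR_BGR2HSV)
    out={}
    for n,h in dict(red=0,yellow=24,blue=110,green=70).items():
        dh=np.abs((hsv[...,0].astype(int)-h+90)%180-90)
        m=((dh<13)&(hsv[...,1]>110)&(hsv[...,2]>50)).astype(np.uint8)
        k,l,st,ce=cv2.connectedComponentsWithStats(m)
        i=np.argsort(-st[1:,4])[:3]+1
        out[n]=[(ce[j].round(1).tolist(),int(st[j,4]),ray(p,ce[j],.083).round(4).tolist()) for j in i]
    return out
E
python3 - <<'E'
from px import *
p=vision.snapshot("wrist"); cv2.imwrite("pics/w.png",p["frame"])
for n,b in blobs(p).items(): print(n,b)
for n in ("red_top","yellow_top","blue_top","green_top"):
    print(n,[(np.round(d["centre"],3).tolist(),round(d["score"],2)) for d in finder.tip_of(n,p)[:1]])
print(telemetry.observe()["position"])
E
```

```text
red [([158.5, 176.2], 458, [0.406, 0.3405, 0.083])]
yellow [([237.2, 299.8], 4418, [0.2942, 0.2332, 0.083]), ([207.8, 130.3], 659, [0.4611, 0.3042, 0.083]), ([236.3, 253.9], 272, [0.3466, 0.2475, 0.083])]
blue [([110.8, 124.5], 495, [0.443, 0.3944, 0.083])]
green []
red_top [([0.412, 0.337, 0.078], 0.66)]
yellow_top [([0.464, 0.296, 0.08], 0.88)]
blue_top [([0.443, 0.391, 0.083], 0.75)]
green_top [([0.499, 0.356, 0.087], 0.84)]
[0.42970898 0.24855764 0.18612236]
```

View pics/w.png

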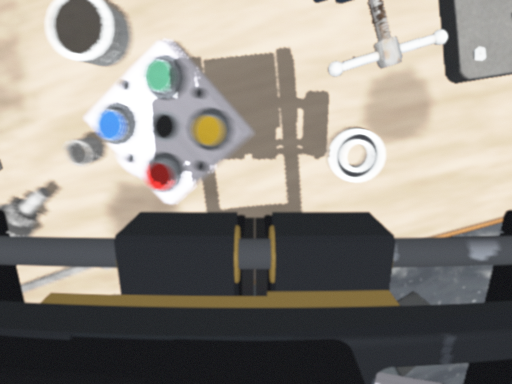

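The wrist view shows blue (112,124), red (159,176), yellow (209,130) and green (162,75), which agrees with the earlier positions. I'll go over red next.

>>> apply_moves(series=[0.005, -0.185, 0, 0, 0, 0, 0, 0.005, -0.185, 0, 0, 0, 0, 0, 0, 0, 0.18, 0, 0, 0, 0, 0, 0, 0.16, 0, 0, 0, 0, 0, 0, 0, 0, 0, 0, 0])

```text
time_s: 3.65
position: [0.4042, 0.3348, 0.0954]
tool_rot: [3.138, 0.011, 0.263]
force: [-1.0, -0.7, -0.2]
gripper_width: 0.0003
grasp_force: 0.0
```

>>> apply_moves(series=[0, 0, 0, 0, 0, 0, 0, 0, 0, 0, 0, 0, 0, 0])

```text
time_s: 3.85
position: [0.4102, 0.3387, 0.104]
tool_rot: [-3.141, -0.004, 0.263]
force: [0.0, 0.1, 1.3]
gripper_width: 0.0005
grasp_force: 0.0
```

```bash
python3 - <<'E'
from px import *
p=vision.snapshot("scene"); f=p["frame"]; cv2.imwrite("pics/s1.png",cv2.resize(f[150:300,150:350],(800,600),interpolation=2))
s=telemetry.observe(); print(s["position"],s["tool_rot"],s["force"])
E
```

```text
[0.4103683  0.33900194 0.10418998] [-3.14035504 -0.00450233  0.26336814] [ 0.54124897 -0.19186063  0.34373629]
```

View pics/s1.png

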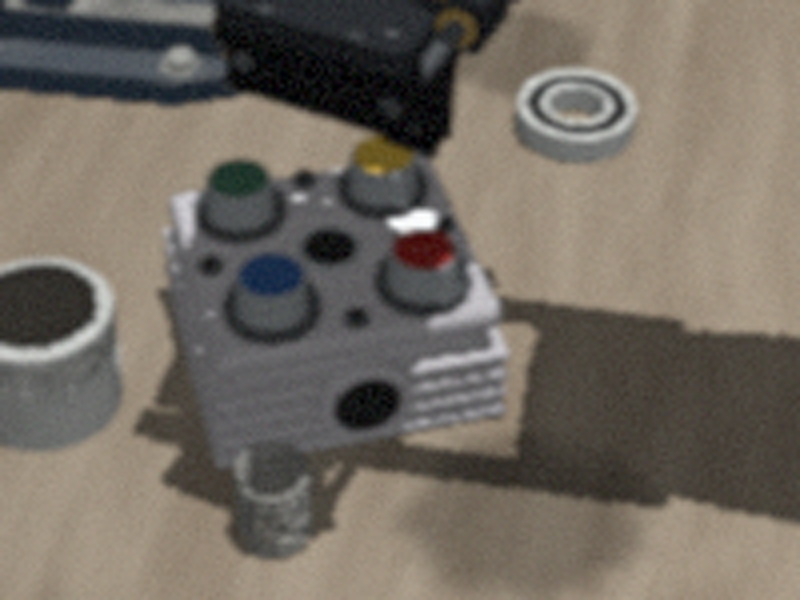

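```bash
python3 - <<'E'
from px import *
p=vision.snapshot("scene");s=telemetry.observe()
T=np.array(s["position"])
pts=np.array([T,T+[0,0,.02],T+[0,0,.07],[.409,.338,.083],[.4615,.3025,.083],[.4435,.393,.083]])
uv,_=cv2.projectPoints(pts,cv2.Rodrigues(np.array(p["R"]))[0],np.array(p["t"]),p["mtx"],np.array(p["dist_coeffs"]))
print(uv[:,0].round(1), -np.array(p["R"]).T@np.array(p["t"]),s["position"],s["time_s"])
f=p["frame"].copy()
for u in uv[:,0]: cv2.circle(f,tuple(int(v) for v in u.round()),2,(255,0,255),-1)
w=vision.snapshot("wrist")["frame"]
cv2.imwrite("pics/s2.png",np.vstack([cv2.resize(f[100:250,130:400],(540,300)),cv2.resize(w,(540,300))]))
E
```

```text
[[253.  201.4]
 [253.3 192. ]
 [253.9 167. ]
 [253.8 211. ]
 [244.5 188.5]
 [216.4 218. ]] [0.01629344 0.81091213 0.61246211] [0.41024459 0.33913011 0.10411347] 3.95
```

View pics/s2.png

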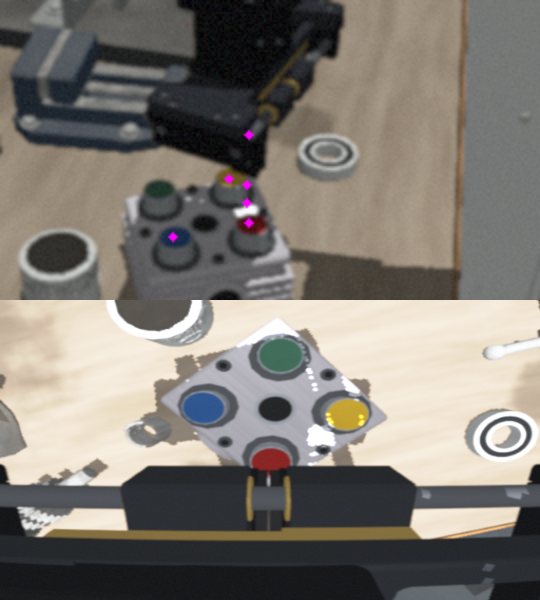

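```bash
python3 - <<'E'
from px import *
from scipy.spatial.transform import Rotation as Ro
s=telemetry.observe()
T=np.array(s["position"]);M=Ro.from_euler("xyz",s["tool_rot"]).as_matrix()
def draw(p,f,b,c):
    P=np.array([[x,y,z] for x in b[0] for y in b[1] for z in b[2]])@M.T+T
    uv=cv2.projectPoints(P,cv2.Rodrigues(np.array(p["R"]))[0],np.array(p["t"]),p["mtx"],np.array(p["dist_coeffs"]))[0][:,0]
    for i in range(8):
        for j in (1,2,4):
            if not i&j: cv2.line(f,*[tuple(int(v*16) for v in uv[k]) for k in (i,i|j)],c,1,cv2.LINE_AA,4)
o=[]
for n in ("scene","wrist"):
    p=vision.snapshot(n); f=p["frame"].copy()
    draw(p,f,[(-.0095,.0095),(-.015,.015),(-.07,0)],(255,0,255))
    draw(p,f,[(-.0375,.0375),(-.095,.095),(-.12,-.07)],(0,255,255))
    c=-np.array(p["R"]).T@np.array(p["t"]); print(n,M.T@(c-T))
    o.append(f)
cv2.imwrite("pics/s3.png",cv2.resize(o[0][100:250,150:350],(800,600),interpolation=2)); cv2.imwrite("pics/s4.png",o[1])
print(telemetry.observe()["time_s"])
E
```

```text
scene [-0.25486976 -0.55872484 -0.50911276]
wrist [ 6.59006651e-02  4.53294957e-05 -1.99014994e-01]
4.1
```

View pics/s3.png

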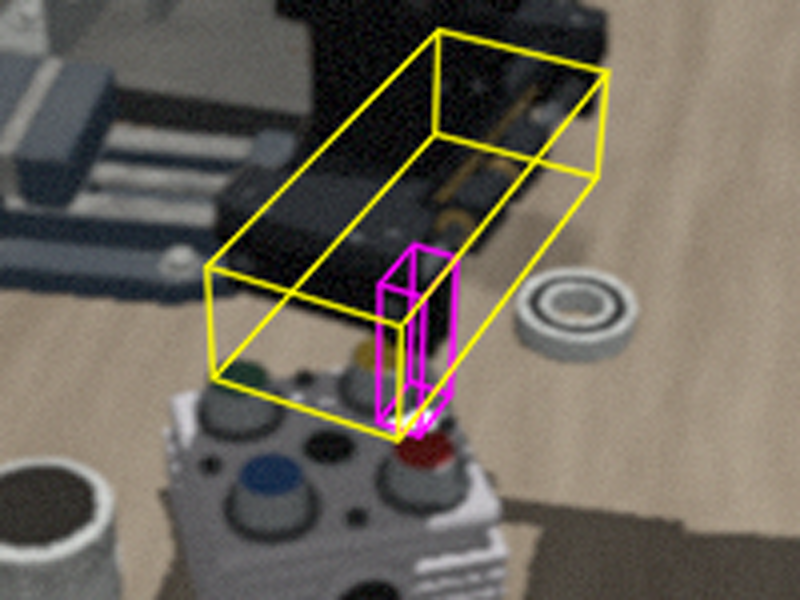

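View pics/s4.png

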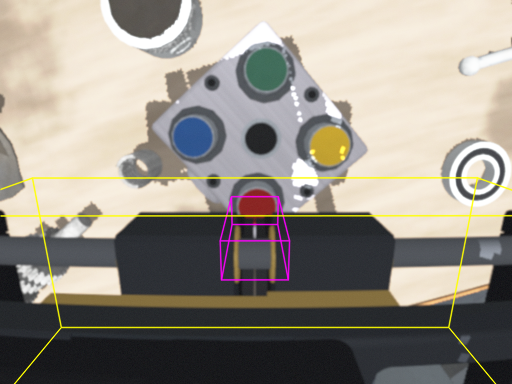

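The shut fingers are centred over red, with the wrist column at 256 against red at 257. In the scene picture the drawn gripper looks higher than the projected tool box, so I won't trust z. I'll go down slowly and watch the force.

>>> apply_moves(series=[0, 0, 0.012, 0, 0, 0, 0, 0, 0, 0.012, 0, 0, 0, 0, 0, 0, 0.012, 0, 0, 0, 0, 0, 0, 0.012, 0, 0, 0, 0, 0, 0, 0.008, 0, 0, 0, 0])

```text
time_s: 4.6
position: [0.4078, 0.3385, 0.0866]
tool_rot: [3.141, 0.001, 0.265]
force: [0.4, 0.4, 0.0]
gripper_width: 0.0003
grasp_force: 0.0
```

>>> apply_moves(series=[0, 0, 0.006, 0, 0, 0, 0, 0, 0, 0.006, 0, 0, 0, 0, 0, 0, 0.006, 0, 0, 0, 0, 0, 0, 0.006, 0, 0, 0, 0, 0, 0, 0.006, 0, 0, 0, 0])

```text
time_s: 5.1
position: [0.4081, 0.3386, 0.0797]
tool_rot: [-3.142, -0.0, 0.265]
force: [1.3, 0.0, 0.4]
gripper_width: 0.0005
grasp_force: 0.0
```

>>> apply_moves(series=[0, 0, 0.006, 0, 0, 0, 0, 0, 0, 0.006, 0, 0, 0, 0, 0, 0, 0.006, 0, 0, 0, 0, 0, 0, 0.006, 0, 0, 0, 0, 0, 0, 0, 0, 0, 0, 0])

```text
time_s: 5.6
position: [0.4079, 0.3385, 0.0734]
tool_rot: [3.141, 0.0, 0.265]
force: [-0.6, -0.2, 0.6]
gripper_width: 0.0008
grasp_force: 0.0
```

```bash
python3 - <<'E'
from px import *
p=vision.snapshot("scene"); f=p["frame"]; cv2.imwrite("pics/s5.png",cv2.resize(f[100:250,150:350],(800,600),interpolation=2))
s=telemetry.observe(); print(s["position"],s["force"],s["ft_torque"])
print([(np.round(d["centre"],3).tolist(),d["score"]) for d in finder.tip_of("red_top",p)[:1]])
E
```

```text
[0.40798443 0.33853453 0.07358702] [-0.6356093  -0.40685032 -0.11991681] [ 0.0382168  -0.00833709 -0.02710456]
[([0.408, 0.337, 0.081], 0.72)]
```

View pics/s5.png

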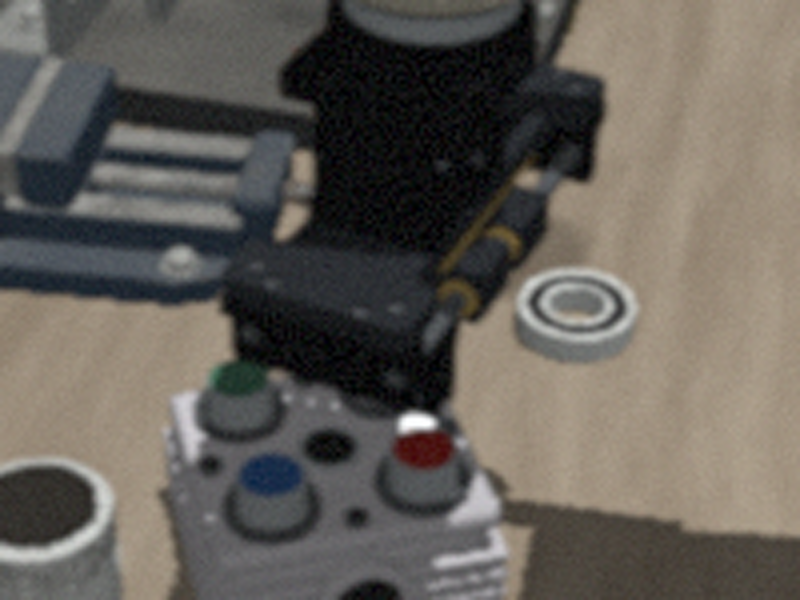

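```bash
python3 - <<'E'
from px import *
from scipy.spatial.transform import Rotation as Ro
s=telemetry.observe();T=np.array(s["position"]);M=Ro.from_euler("xyz",s["tool_rot"]).as_matrix()
p=vision.snapshot("scene")
for uv in ((262.5,201),(209,186),(262,177),(206,172)):   # near plate bottom right/left, top right/left
    for z in (.12,.14,.16,.18,.20,.22): print(uv,z,(M.T@(ray(p,uv,z)-T)*1000).round(0))
w=vision.snapshot("wrist"); t=vision.snapshot("top")
uv=cv2.projectPoints(T[None],cv2.Rodrigues(np.array(t["R"]))[0],np.array(t["t"]),t["mtx"],np.array(t["dist_coeffs"]))[0][0,0].astype(int); print(uv)
c=t["frame"][max(0,uv[1]-60):uv[1]+60,uv[0]-50:uv[0]+50]
cv2.imwrite("pics/s6.png",np.hstack([cv2.resize(w["frame"][170:330,160:350],(475,400),interpolation=2),cv2.resize(c,(320,400),interpolation=2)]))
E
```

```text
(262.5, 201) 0.12 [-19. -10. -46.]
(262.5, 201) 0.14 [-29. -32. -66.]
(262.5, 201) 0.16 [-38. -54. -86.]
(262.5, 201) 0.18 [ -48.  -76. -106.]
(262.5, 201) 0.2 [ -57.  -99. -126.]
(262.5, 201) 0.22 [ -67. -121. -146.]
(209, 186) 0.12 [ 77. -14. -46.]
(209, 186) 0.14 [ 64. -36. -66.]
(209, 186) 0.16 [ 50. -58. -86.]
(209, 186) 0.18 [  37.  -81. -106.]
(209, 186) 0.2 [  23. -103. -126.]
(209, 186) 0.22 [  10. -125. -146.]
(262, 177) 0.12 [  9.  49. -46.]
(262, 177) 0.14 [ -2.  24. -66.]
(262, 177) 0.16 [-13.  -1. -86.]
(262, 177) 0.18 [ -23.  -25. -106.]
(262, 177) 0.2 [ -34.  -50. -126.]
(262, 177) 0.22 [ -45.  -75. -146.]
(206, 172) 0.12 [102.  18. -46.]
(206, 172) 0.14 [ 87.  -6. -66.]
(206, 172) 0.16 [ 73. -29. -86.]
(206, 172) 0.18 [  58.  -52. -106.]
(206, 172) 0.2 [  44.  -76. -126.]
(206, 172) 0.22 [  29.  -99. -146.]
[247 212]
```

View pics/s6.png

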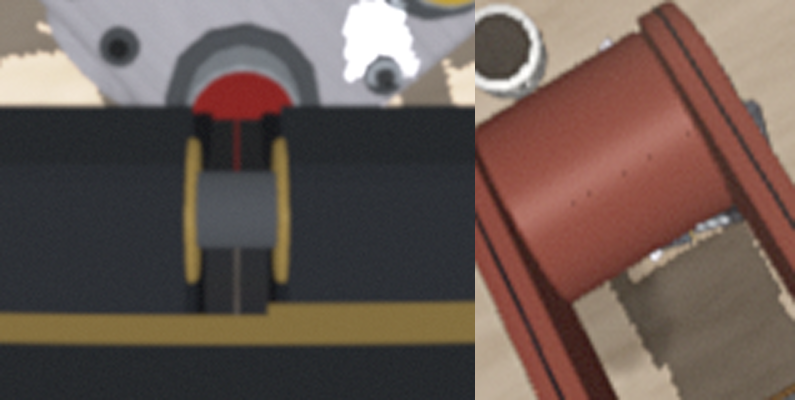

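The wrist crop shows red (crop (240,95)) right at the finger ends, with red also visible through the slit between the shut fingers. The scene shows red still standing. So the real fingertips are short of the reported TCP, and I'll continue the force-guarded descent in 8 mm calls.

>>> apply_moves(series=[0, 0, 0.0064, 0, 0, 0, 0, 0, 0, 0.0064, 0, 0, 0, 0, 0, 0, 0.0064, 0, 0, 0, 0, 0, 0, 0.0064, 0, 0, 0, 0, 0, 0, 0.0064, 0, 0, 0, 0])

```text
time_s: 6.35
position: [0.408, 0.3386, 0.0655]
tool_rot: [3.142, 0.0, 0.265]
force: [0.9, 0.4, 0.7]
gripper_width: 0.0005
grasp_force: 0.0
```

>>> apply_moves(series=[0, 0, 0.0064, 0, 0, 0, 0, 0, 0, 0.0064, 0, 0, 0, 0, 0, 0, 0.0064, 0, 0, 0, 0, 0, 0, 0.0064, 0, 0, 0, 0, 0, 0, 0.0064, 0, 0, 0, 0])

```text
time_s: 6.85
position: [0.4081, 0.3386, 0.0576]
tool_rot: [-3.142, -0.0, 0.265]
force: [0.2, -0.1, -0.3]
gripper_width: 0.0002
grasp_force: 0.0
```

>>> apply_moves(series=[0, 0, 0.0064, 0, 0, 0, 0, 0, 0, 0.0064, 0, 0, 0, 0, 0, 0, 0.0064, 0, 0, 0, 0, 0, 0, 0.0064, 0, 0, 0, 0, 0, 0, 0.0064, 0, 0, 0, 0])

```text
time_s: 7.35
position: [0.4081, 0.3386, 0.0496]
tool_rot: [-3.142, 0.0, 0.265]
force: [-0.0, 0.2, 1.0]
gripper_width: 0.0004
grasp_force: 0.0
```

>>> apply_moves(series=[0, 0, 0.0064, 0, 0, 0, 0, 0, 0, 0.0064, 0, 0, 0, 0, 0, 0, 0.0064, 0, 0, 0, 0, 0, 0, 0.0064, 0, 0, 0, 0])

```text
time_s: 7.75
position: [0.4081, 0.3386, 0.0437]
tool_rot: [3.142, -0.0, 0.265]
force: [-2.7, -1.9, 4.6]
gripper_width: 0.0008
grasp_force: 2.3
```

```bash
python3 - <<'E'
from px import *
s=telemetry.observe(); print(s["position"],s["force"])
p=vision.snapshot("scene"); w=vision.snapshot("wrist")
cv2.imwrite("pics/s7.png",np.hstack([cv2.resize(p["frame"][150:250,190:290],(400,400),interpolation=2),cv2.resize(w["frame"][150:300,180:330],(400,400),interpolation=2)]))
E
```

```text
[0.40813836 0.33864739 0.043653  ] [-2.70670125 -1.8903879   4.64777214]
```

View pics/s7.png

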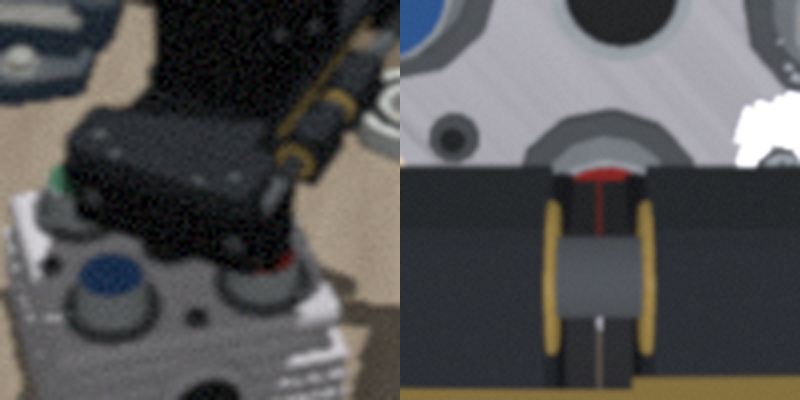

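Contact: about 4.6 N on red at a reported z of about 0.044, so the tips are about 37 mm above the reported TCP. Next I'll press on in small steps.

>>> apply_moves(series=[0, 0, 0.004, 0, 0, 0, 0, 0, 0, 0.004, 0, 0, 0, 0])

```text
time_s: 8.05
position: [0.4082, 0.3387, 0.0415]
tool_rot: [-3.142, -0.0, 0.265]
force: [-1.8, -1.3, 4.9]
gripper_width: 0.0004
grasp_force: 2.5
```

>>> apply_moves(series=[0, 0, 0.004, 0, 0, 0, 0, 0, 0, 0.004, 0, 0, 0, 0])

```text
time_s: 8.25
position: [0.4082, 0.3386, 0.0395]
tool_rot: [-3.142, -0.0, 0.265]
force: [-2.6, -1.4, 6.9]
gripper_width: 0.0007
grasp_force: 2.8
```

>>> apply_moves(series=[0, 0, 0.004, 0, 0, 0, 0])

```text
time_s: 8.35
position: [0.4081, 0.3387, 0.0385]
tool_rot: [-3.142, -0.0, 0.265]
force: [-2.6, -1.8, 5.9]
gripper_width: 0.0008
grasp_force: 2.9
```

>>> apply_moves(series=[0, 0, 0.004, 0, 0, 0, 0])

```text
time_s: 8.45
position: [0.4081, 0.3386, 0.0375]
tool_rot: [3.142, -0.0, 0.265]
force: [-2.0, -1.9, 5.5]
gripper_width: 0.0005
grasp_force: 3.0
```

The pad force rose from 2.3 to 3.0 N, which puts red about 10 mm down. I'll lift and go over to yellow.

>>> apply_moves(series=[0, 0, -0.02, 0, 0, 0, 0, 0, 0, -0.04, 0, 0, 0, 0, 0, 0, -0.06, 0, 0, 0, 0, 0.084, 0.098, 0, 0, 0, 0, 0, 0.084, 0.098, 0, 0, 0, 0, 0])

```text
time_s: 8.95
position: [0.4628, 0.303, 0.0696]
tool_rot: [-3.141, -0.003, 0.267]
force: [0.3, 0.7, 0.8]
gripper_width: 0.0006
grasp_force: 0.0
```

>>> apply_moves(series=[0, 0, 0, 0, 0, 0, 0, 0, 0, 0, 0, 0, 0, 0, 0, 0, 0, 0, 0, 0, 0])

```text
time_s: 9.25
position: [0.461, 0.3027, 0.0678]
tool_rot: [-3.141, 0.0, 0.265]
force: [-0.6, 0.6, -0.0]
gripper_width: 0.0003
grasp_force: 0.0
```

```bash
python3 - <<'E'
from px import *
s=telemetry.observe(); print(s["position"],s["force"],s["grasp_force"],s["time_s"])
for c in("scene","wrist"):
  p=vision.snapshot(c)
  if c=="scene": cv2.imwrite("pics/s8.png",cv2.resize(p["frame"][150:250,180:300],(720,600),interpolation=2))
  for n in ("red_top","yellow_top","blue_top"):
    print(c,n,[(np.round(d["centre"],3).tolist(),round(d["score"],2)) for d in finder.tip_of(n,p)[:1]])
E
```

```text
[0.46100773 0.3026908  0.06775559] [-0.55805147  0.5517814  -0.00282411] 0.0 9.25
scene red_top [([0.405, 0.339, 0.073], 0.55)]
scene yellow_top [([0.462, 0.304, 0.088], 0.61)]
scene blue_top [([0.442, 0.392, 0.086], 0.85)]
wrist red_top []
wrist yellow_top [([0.464, 0.3, 0.079], 0.86)]
wrist blue_top [([0.445, 0.389, 0.085], 0.9)]
```

View pics/s8.png

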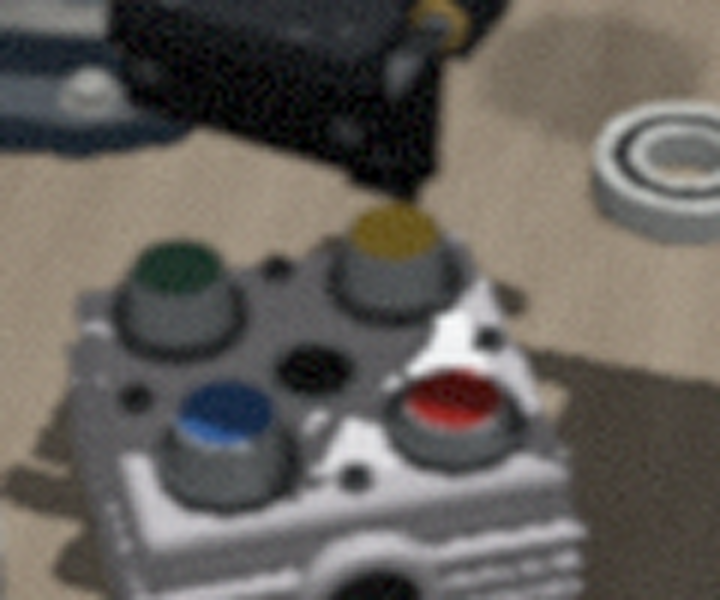

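Red (455,400) now sits clearly lower. Yellow (395,232), blue (225,412) and green (180,268) still stand, and the fingertip is above yellow. Next is the press on yellow.

>>> apply_moves(series=[0, 0, 0.016, 0, 0, 0, 0, 0, 0, 0.016, 0, 0, 0, 0, 0, 0, 0.016, 0, 0, 0, 0, 0, 0, 0.012, 0, 0, 0, 0, 0, 0, 0.008, 0, 0, 0, 0])

```text
time_s: 10.15
position: [0.4612, 0.3021, 0.0497]
tool_rot: [3.141, 0.001, 0.265]
force: [1.2, -0.1, 0.2]
gripper_width: 0.0007
grasp_force: 0.0
```

>>> apply_moves(series=[0, 0, 0.006, 0, 0, 0, 0, 0, 0, 0.006, 0, 0, 0, 0, 0, 0, 0.006, 0, 0, 0, 0, 0, 0, 0.006, 0, 0, 0, 0, 0, 0, 0.006, 0, 0, 0, 0])

```text
time_s: 10.65
position: [0.4616, 0.3024, 0.0432]
tool_rot: [3.142, -0.0, 0.265]
force: [-2.2, -1.2, 4.9]
gripper_width: 0.0001
grasp_force: 2.3
```

>>> apply_moves(series=[0, 0, 0.005, 0, 0, 0, 0, 0, 0, 0.005, 0, 0, 0, 0, 0, 0, 0.005, 0, 0, 0, 0, 0, 0, 0.005, 0, 0, 0, 0])

```text
time_s: 11.05
position: [0.4616, 0.3024, 0.0381]
tool_rot: [-3.142, -0.0, 0.265]
force: [-2.1, -1.6, 5.6]
gripper_width: 0.0004
grasp_force: 3.0
```

>>> apply_moves(series=[0, 0, -0.04, 0, 0, 0, 0, 0, 0, -0.08, 0, 0, 0, 0, 0.008, -0.122, 0, 0, 0, 0, 0, 0.008, -0.122, 0, 0, 0, 0, 0, 0.008, -0.122, 0, 0, 0, 0, 0])

```text
time_s: 11.55
position: [0.4436, 0.3933, 0.0686]
tool_rot: [-3.141, -0.001, 0.264]
force: [0.5, -0.1, -1.0]
gripper_width: 0.0005
grasp_force: 0.0
```

>>> apply_moves(series=[0, 0, 0, 0, 0, 0, 0, 0, 0, 0, 0, 0, 0, 0, 0, 0, 0, 0, 0, 0, 0])

```text
time_s: 11.85
position: [0.4434, 0.3914, 0.0677]
tool_rot: [3.141, 0.0, 0.265]
force: [0.4, -0.1, -1.0]
gripper_width: 0.0004
grasp_force: 0.0
```

```bash
python3 - <<'E'
from px import *
s=telemetry.observe(); print(s["position"],s["force"],s["grasp_force"],s["time_s"])
p=vision.snapshot("scene")
for n in ("red_top","yellow_top","blue_top","green_top"):
    print(n,[(np.round(d["centre"],3).tolist(),round(d["score"],2)) for d in finder.tip_of(n,p)[:1]])
E
```

```text
[0.44338437 0.39140902 0.06771414] [ 0.42879734 -0.11596702 -0.98589003] 0.0 11.85
red_top [([0.408, 0.338, 0.072], 0.6)]
yellow_top [([0.463, 0.304, 0.076], 0.55)]
blue_top [([0.441, 0.392, 0.085], 0.5)]
green_top [([0.462, 0.3, 0.076], 0.69)]
```

>>> apply_moves(series=[0, 0, 0.016, 0, 0, 0, 0, 0, 0, 0.016, 0, 0, 0, 0, 0, 0, 0.016, 0, 0, 0, 0, 0, 0, 0.012, 0, 0, 0, 0, 0, 0, 0.008, 0, 0, 0, 0])

```text
time_s: 12.6
position: [0.443, 0.392, 0.0502]
tool_rot: [3.141, 0.001, 0.265]
force: [1.2, -0.7, 0.2]
gripper_width: 0.0004
grasp_force: 0.0
```

>>> apply_moves(series=[0, 0, 0.006, 0, 0, 0, 0, 0, 0, 0.006, 0, 0, 0, 0, 0, 0, 0.006, 0, 0, 0, 0, 0, 0, 0.006, 0, 0, 0, 0, 0, 0, 0.006, 0, 0, 0, 0])

```text
time_s: 13.1
position: [0.4434, 0.3923, 0.0439]
tool_rot: [-3.141, -0.0, 0.265]
force: [-1.4, -1.0, 4.4]
gripper_width: 0.0005
grasp_force: 2.3
```

>>> apply_moves(series=[0, 0, 0.005, 0, 0, 0, 0, 0, 0, 0.005, 0, 0, 0, 0, 0, 0, 0.005, 0, 0, 0, 0, 0, 0, 0.005, 0, 0, 0, 0])

```text
time_s: 13.5
position: [0.4434, 0.3923, 0.0386]
tool_rot: [-3.141, -0.0, 0.265]
force: [-2.0, -2.1, 6.6]
gripper_width: 0.0003
grasp_force: 2.9
```

Blue is down about 9 mm. I'll lift clear, check and hand in.

>>> apply_moves(series=[0, 0, -0.04, 0, 0, 0, 0, 0, 0, -0.08, 0, 0, 0, 0, 0, 0, -0.16, 0, 0, 0, 0, 0, 0, -0.16, 0, 0, 0, 0, 0, 0, -0.1, 0, 0, 0, 0])

```text
time_s: 14.0
position: [0.4446, 0.393, 0.1773]
tool_rot: [-3.14, -0.004, 0.265]
force: [0.4, -1.1, 0.8]
gripper_width: 0.0006
grasp_force: 0.0
```

>>> apply_moves(series=[0, 0.15, 0, 0, 0, 0, 0, 0, 0.15, 0, 0, 0, 0, 0, 0, 0.15, 0, 0, 0, 0, 0, 0, 0, 0, 0, 0, 0, 0, 0, 0, 0, 0, 0, 0, 0])

```text
time_s: 14.5
position: [0.4732, 0.2832, 0.1737]
tool_rot: [-3.141, -0.001, 0.263]
force: [-0.3, 0.6, -0.5]
gripper_width: 0.0004
grasp_force: 0.0
```

```bash
python3 - <<'E'
from px import *
s=telemetry.observe(); print(s["position"],s["force"],s["grasp_force"],s["time_s"])
p=vision.snapshot("scene")
for n in ("red_top","yellow_top","blue_top","green_top","piston","spring","bearing"):
    print(n,[(np.round(d["centre"],3).tolist(),round(d["score"],2)) for d in finder.tip_of(n,p)[:1]])
E
```

```text
[0.47316532 0.28320727 0.17372066] [-0.26757966  0.64174831 -0.45801444] 0.0 14.5
red_top [([0.409, 0.338, 0.073], 0.57)]
yellow_top [([0.464, 0.306, 0.077], 0.49)]
blue_top [([0.448, 0.391, 0.06], 0.74)]
green_top [([0.501, 0.355, 0.081], 0.66)]
piston [([0.528, 0.453, -0.001], 0.84)]
spring [([0.399, 0.442, -0.0], 0.73)]
bearing [([0.476, 0.136, -0.001], 0.78)]
```

```bash
python3 -c "
from h import *
print(workorder.close_job())"
```

```text
the job is handed in; nothing more can be done
None
```

I pressed red, then yellow, then blue about 9–10 mm down each by force and tip height (highest press reading about 7 N); green and the loose parts showed no movement, and the job is handed in at about 15 s (verdict not shown).

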